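# Shut the cup pen's gate and drop its latch

### The job

Shut the gate of the small cup pen and latch it: lift the latch bar by its round tab, swing the gate shut with the bar raised over the nose of the catch until the bar gently meets the catch's back wall, then let the bar drop fully into the slot behind the nose and let go. The catch is adjustable and its exact setting is not known, so feel for it and never force the bar against it. Leave the cups in the pen and the things lying around where they are.

Things in the scene. Friction and masses are not known exactly. Their poses are not given: they have to be found in the camera images.
- pen: Grey sheet-steel pen, fixed: side and back walls 76 high, 236 wide, 127 deep; the gate closes its open front. Origin on the worktop at the middle of the open front; x points into the pen, y to its left (seen from the front), z up. The gate's vertical hinge axis stands at x = 0, y = -110.
- catch_post: Fixed post left of the gate, origin on the worktop at x 0, y 105 of the pen frame, axes parallel to the pen's. The steel catch block on it is 14 wide (y); from front to back (x): nose 26 thick, top at z = 110; slot 11 wide, floor at z = 86; back wall 10 thick, top at z = 144. It is clamped: the slot's middle lies anywhere from x = -15 to +15 (not measured). Bar against catch: stay below 14 N.
- gate (a joint): Gate hinge angle (rad): 0 = in line with the pen's front, positive = open, free end swung out to the front. Range -0.12 to 1.0; turns easily (0.03 N m friction), stays where left. Latched it reads between -0.085 and 0.085, by the catch's setting. The gate is 185 long, 12 thick, its top rail at z = 86; only the latch bar meeting the catch stops it.
- gate_hinge (a point): Point on the gate's vertical hinge axis (right end of the gate), 100 above the worktop, level with the latch bar's pivot. Its axes turn with the gate: y runs along the gate to its free end, x is the gate's normal (into the pen when shut).
- latch_bar (a joint): Angle of the latch bar (rad) about its pivot: 0 = level, resting on a stop on the gate; positive = free end raised. Range 0 to 0.35; it falls back under its own weight (about 0.12 kg). About 0.16 is needed to clear the nose; the raised bar cannot pass over the back wall.
- lift_tab (a point): Centre of the round lift tab on the latch bar: steel disc, 22 diameter, 10 thick, flat faces along the gate's normal; 130 above the worktop when the bar is level, 60 beyond the pivot (towards the tip) and 30 above it. Pinched across its faces it can turn between the fingers as the bar rises. Site axes: x the gate's normal, y along the bar to its tip, z up.
- pen_cup_a: Steel cup, 64 diameter, 47 high, standing in the pen; origin under its centre. Leave alone.
- pen_cup_b: A second such cup standing in the pen. Leave alone.
- front_cup: A third such cup, standing on the worktop left of the pen; origin under its centre. Leave alone.
- v_block: Ground steel V block, 62 x 57 x 35, left of the pen; origin under its centre. Leave alone.
- latch_pivot (a point): Pivot of the latch bar, in the gate 100 from the hinge axis and 100 above the worktop; the pivot axis is the gate's normal. The bar is 8 thick (along the normal), 12 high, centreline at z = 100 when level, and its tip lies 132 beyond the pivot; shut, it crosses the catch 108 to 122 beyond the pivot. Site axes as gate_hinge.

How it is judged:
By the outcome, as a careful person would: the job done as asked, in the order asked, and still so for the second after the job is handed in, with the robot touching nothing.
It also fails if it takes over 67 s, if anything falls off the work surface, if the arm or the gripper's body presses on something with over 40 N, if the wrist force passes 120 N, or if a joint passes its speed limit or range.

### The arm

A 6-joint arm with a two-finger parallel gripper is mounted at the origin on a cart in front of the work surface, level with it; the furniture and walls round the work are solid. World frame = base frame: x ahead of the robot, y to its left, z up, the work surface at z = 0. Lengths are in m, angles in rad, forces in N, time in s.
With the tool pointing down it reaches from about 0.225 to 0.875 m from the base axis. Payload 3.4 kg.
Tool frame: the origin (TCP) lies on the centre line of the jaws, within the pads' length; the fingertips stand 19 mm ahead of it and the grasp point (between the pads) is the TCP (nose_length is the distance from the TCP to the fingertips, in m); z points along the fingers, y is the direction in which the jaws open and shut (so a half turn about z gives the same grasp; the last joint's range is limited). The gripper opens to 85 mm and grips with 20 to 120 N. Pads are 22 mm wide; open, the fingers measure 114 mm over their backs; the gripper's body (76 mm by 85 mm) begins 54 mm behind the grasp point. The pads swing forward as they close: fully open they stand 13 mm farther back than shut.
Start: joints at [-1.281, 0.276, 1.505, -0, 1.361, -0.121], TCP at [0.23, -0.527, 0.25] pointing down, gripper open.
Joint ranges: [-2.89, 2.89], [-0.75, 2.08], [0.22, 2.7], [-1.18, 4.32], [0.11, 2.71], [-2.7, 2.7]. Speed limits (rad/s): [2.57, 2.57, 3.14, 3.14, 3.14, 3.14].

### API

Orientations are given as a unit quaternion [w, x, y, z].
In Python, from rig import * gives the robot as it stands.
- The arm moves only by the shell command python3 -m jog 'ROWS' [OPENING] [FORCE]. ROWS is JSON, one flat list of numbers, 6 for each row, row after row: the shift along the tool's x, y, z in mm, then the turn, a rotation vector about the tool's x, y, z in degrees. In form: [tx, ty, tz, wx, wy, wz, tx, ty, tz, wx, wy, wz, ...]. A call has 1 to 10 rows; each row is the pose to reach, as a shift and turn from the pose commanded when the call began, along the tool's axes at that moment; what a row does not reach only later rows make up. A row lasts 1/8 s, in which the tool goes at most 62.5 mm and 10.7 degrees, less where a joint would pass 70% of its speed; a pose out of reach is approached as far as the arm can. A call with a gripper value outside its range is refused whole. OPENING is the closure, from 0 (fully open) to 1 (shut), set as the call begins (- or left out, the last holds). The fingers move at their own pace and stop on an object; FORCE is the grip in N (left out, the last holds). Time passes only in rows, so rows that repeat a pose let the fingers close. It gives the time, the measured TCP pose, the force and the opening at its end, in the units of the state.
- get_state(): the state, without advancing time (a new reading comes with each control period).
- get_image(name): name is "scene" or "side" or "wrist"; returns a dict with "frame" (480x640x3 uint8, red, green, blue), "camera_matrix" (3x3 intrinsics, pixels), "k1" (the pictures are not rectified: a ray, as slopes to the right and down, at radius r is drawn at 1 + k1 r^2 times it, then the intrinsics apply), "rvec" (rotation vector, rad) and "tvec" (3), from world to camera coordinates, as OpenCV has them. Camera axes: x right, y down, z forward; pixel columns grow to the right and rows downward; lengths in m; the calibration is good to about 2 mm. A picture is of the moment at which its call begins. There is no depth.
- sign_off(): hands the job in, once; it reports no verdict.
The state is a dict: "clock": time; "qpos": joint angles; "qd": joint speeds; "effort": joint torques, N m; "position": TCP position; "ee_rot": TCP orientation; "contact_force": force on the tool from outside, world axes, zero at the start; "moment": the same for the moment, N m; "width": finger opening in m.
Only numpy, scipy, OpenCV 4.12 (cv2) and the standard library are available. Lean on these libraries where they do the work, as an engineer would, in place of code of your own. Each camera call takes 0.05 s, during which the arm holds its last target.

## Working session

There is one attempt and no reset: what is moved stays moved. The work goes in short steps, Python scripts to look and compute and a shell command to move; the robot and the scene stay as the last step left them, time stands still between calls to the robot, and variables do not carry over. Pictures are saved under pics/ and viewed, and the job is handed in when it is done.

```bash
ls; mkdir -p pics
python3 - <<'E'
from rig import *
import cv2
s=get_state()
print({k:(v if not hasattr(v,'round') else v) for k,v in s.items()})
for n in ["scene","side","wrist"]:
    d=get_image(n); cv2.imwrite(f"pics/{n}0.png",d["frame"][:,:,::-1])
    print(n,d["camera_matrix"],d["k1"],d["rvec"],d["tvec"])
E
```

```text
pics
{'clock': 0.0, 'qpos': array([-1.28101096e+00,  2.76609443e-01,  1.50616563e+00, -1.07709413e-05,
        1.36067942e+00, -1.21013608e-01]), 'qd': array([ 0.00053559,  0.00031688,  0.00094731, -0.00077395,  0.00183356,
       -0.0002512 ]), 'effort': array([-2.39382271e-04, -4.16780019e+01, -2.45812064e+01, -1.36331041e-04,
        1.11654494e-02,  1.55707362e-06]), 'position': array([ 0.22946172, -0.52668353,  0.24941848]), 'ee_rot': array([-9.27161802e-04,  9.78978930e-01,  2.03959282e-01, -8.37103914e-05]), 'contact_force': array([ 0.2683551 ,  0.64923849, -0.27249722]), 'moment': array([-0.0186111 ,  0.01665417,  0.05220768]), 'width': 0.0855688040756899}
scene [[589.8456362    0.         312.53312216]
 [  0.         589.8456362  244.09329131]
 [  0.           0.           1.        ]] -0.0294134129813265 [ 0.87036178 -2.53133853  1.06510608] [0.34509216 0.40030866 0.89121349]
side [[527.50062878   0.         320.35566509]
 [  0.         527.50062878 250.90211101]
 [  0.           0.           1.        ]] -0.03223581741670543 [ 1.98577049  0.02115308 -0.00342351] [-0.54196497  0.01641608  1.19253574]
wrist [[353.26903693   0.         315.05857267]
 [  0.         353.26903693 242.56636743]
 [  0.           0.           1.        ]] -0.03480414854778299 [-2.43954554  1.59618117  0.2125356 ] [-0.57406175 -0.03404887  0.37964666]
```

View pics/scene0.png

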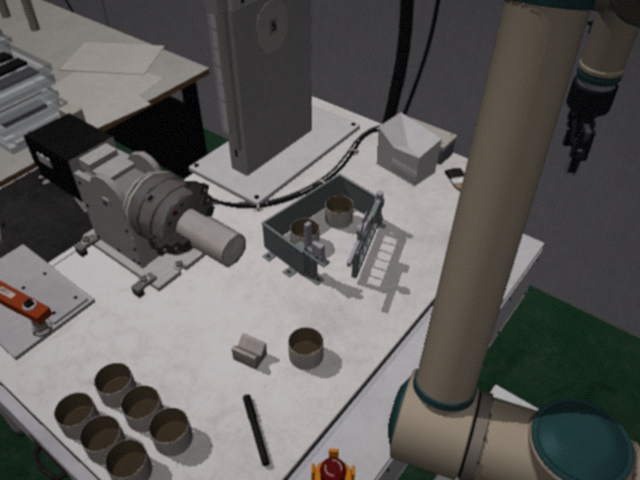

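View pics/side0.png

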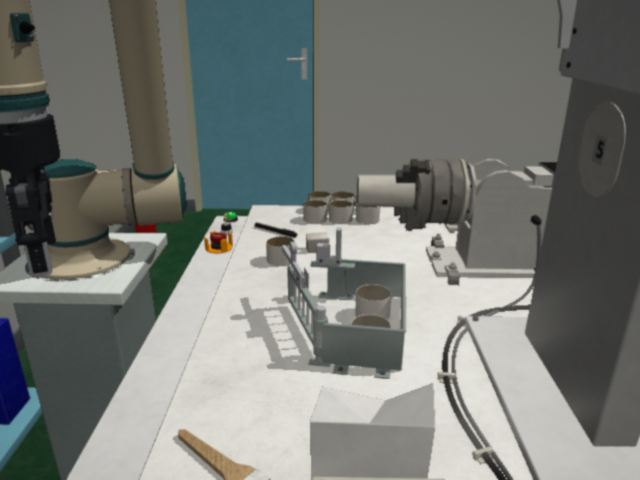

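View pics/wrist0.png

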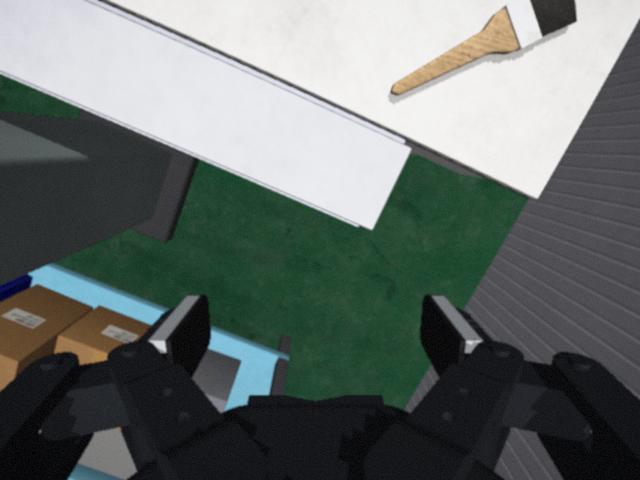

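The scene view shows the pen around (320,225), with the gate open at about (368,235). In the side view the pen is at about (350,310). I'll enlarge both.

Run:
```python
import cv2
a=cv2.imread("pics/scene0.png")[165:295,250:420]; cv2.imwrite("pics/scene0c.png",cv2.resize(a,None,fx=4.5,fy=4.5,interpolation=cv2.INTER_CUBIC))
a=cv2.imread("pics/side0.png")[220:390,230:420]; cv2.imwrite("pics/side0c.png",cv2.resize(a,None,fx=3.5,fy=3.5,interpolation=cv2.INTER_CUBIC))
```

```text
(no output)
```

View pics/scene0c.png

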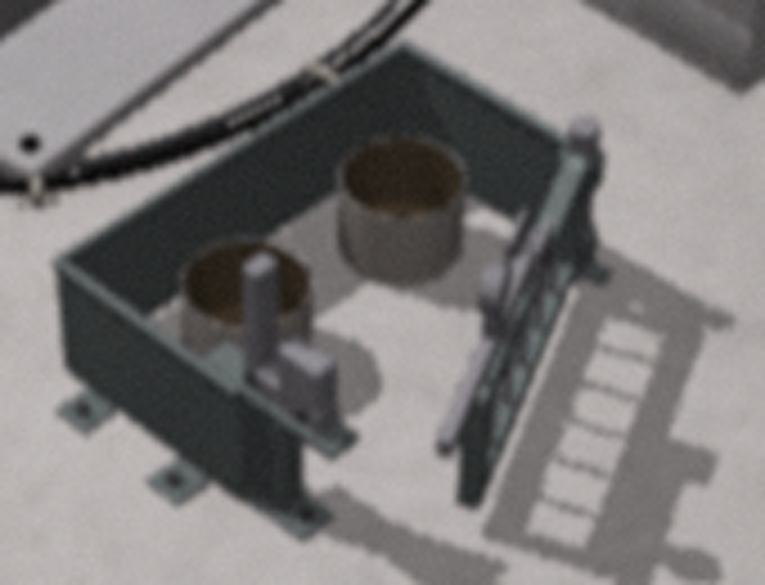

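View pics/side0c.png

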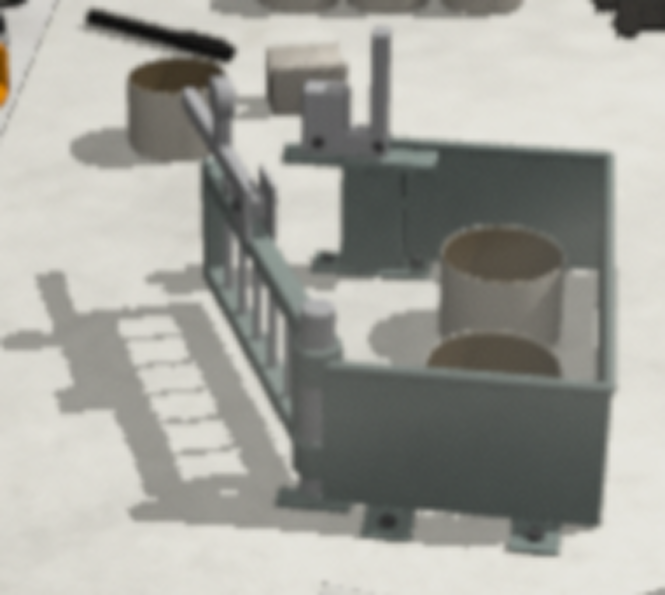

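Scene crop: back-left and back-right pen corners at (60,262) and (405,45), bar tip at (445,450), and the hinge cap at (583,125). Side crop: back-right top corner at (612,385), back-left at (612,153), bar tip at (190,95), tab at (222,100). I'll fit the pose and overlay it.

```bash
cat > h.py <<'E'
import numpy as np, cv2
from scipy.optimize import least_squares
from scipy.spatial.transform import Rotation as R
def proj(P,d):
    P=np.atleast_2d(np.asarray(P,float)); K=d["camera_matrix"]
    dist=np.array([d["k1"],0,0,0,0.])
    return cv2.projectPoints(P,np.asarray(d["rvec"],float),np.asarray(d["tvec"],float),K,dist)[0][:,0]
def pen2w(p,P):
    x,y,th=p[:3];P=np.atleast_2d(np.asarray(P,float))
    c,s=np.cos(th),np.sin(th)
    return np.c_[x+c*P[:,0]-s*P[:,1],y+s*P[:,0]+c*P[:,1],P[:,2]]
def gate2pen(g,P): # P in gate_hinge axes but z from the worktop: x normal, y along
    P=np.atleast_2d(np.asarray(P,float))
    # g>0: free end to -x : along dir = (-sin g, cos g), normal=(cos g, sin g)
    c,s=np.cos(g),np.sin(g)
    return np.c_[c*P[:,0]-s*P[:,1], -0.110+s*P[:,0]+c*P[:,1],P[:,2]]
def bar(b,P): # P: (normal, along from pivot, up rel to pivot) -> gate coordinates
    P=np.atleast_2d(np.asarray(P,float));c,s=np.cos(b),np.sin(b)
    return np.c_[P[:,0],0.1+c*P[:,1]-s*P[:,2],0.1+s*P[:,1]+c*P[:,2]]
def campos(d):
    Rm=cv2.Rodrigues(np.asarray(d["rvec"],float))[0];return -Rm.T@d["tvec"]
E
python3 - <<'E'
from h import *; from rig import *
D={n:get_image(n) for n in ["scene","side"]}
import pickle; pickle.dump(D,open("cams.pkl","wb"))
for n in D: print(n,campos(D[n]))
sc=lambda u,v:(250+u/4.5,165+v/4.5); sd=lambda u,v:(230+u/3.5,220+v/3.5)
obs=[("scene","p",[.127,.118,.076],sc(60,262)),("scene","p",[.127,-.118,.076],sc(405,45)),
("side","p",[.127,-.118,.076],sd(612,385)),("side","p",[.127,.118,.076],sd(612,153)),("side","p",[.127,-.118,0],sd(602,523)),
("scene","g",[0,.185,.086],sc(468,447)),("side","g",[0,.185,.086],sd(205,165)),
("scene","b",[0,.132,0],sc(445,448)),("side","b",[0,.132,0],sd(190,95)),("side","b",[0,.06,.03],sd(222,98)),("scene","g",[0,0,.1],sc(583,140)),("side","g",[0,0,.1],sd(318,320))]
def res(p):
    r=[]
    for n,k,P,uv in obs:
        Q=P if k=="p" else gate2pen(p[3],P if k=="g" else bar(0,P))[0]
        r+=list(proj(pen2w(p,Q),D[n])[0]-uv)
    return r
o=least_squares(res,[.55,-.1,0,.7],loss="soft_l1")
print(o.x,np.round(np.reshape(res(o.x),(-1,2)),1)); np.save("pose.npy",o.x)
E
```

```text
scene [0.04474279 0.49196226 0.91080641]
side [ 0.55616554 -1.07559858  0.49990459]
[ 0.56243934 -0.2676772  -0.12538372  0.45241837] [[ -1.   -0.9]
 [ -0.7  -1.2]
 [ -0.5  -0.6]
 [ -0.8  -0.5]
 [ -1.2   1.8]
 [  1.2 -10.8]
 [  1.5  -2.3]
 [ -0.4   0.4]
 [ -0.6   0.9]
 [ -0.1   0. ]
 [  0.   -4.3]
 [  0.2  -5.1]]
```

```bash
cat > ov.py <<'E'
from h import *
def lines(p,g,b,c):
    L=[]
    def box(x0,x1,y0,y1,z0,z1,f):
        V=[f([x,y,z]) for x in(x0,x1) for y in(y0,y1) for z in(z0,z1)]
        for i in range(8):
            for j in range(i+1,8):
                if bin(i^j).count("1")==1: L.append((V[i],V[j]))
    W=lambda P:pen2w(p,P)[0]; G=lambda P:W(gate2pen(g,P)[0]); B=lambda P:G(bar(b,P)[0])
    box(0,.127,-.118,.118,0,.076,W); box(-.006,.006,0,.185,.02,.086,G)
    box(-.004,.004,0,.132,-.006,.006,B)
    t=np.linspace(0,2*np.pi,13)
    for x in(-.005,.005):
        V=[B([x,.06+.011*np.cos(a),.03+.011*np.sin(a)]) for a in t]; L+=list(zip(V[:-1],V[1:]))
    y0,y1=.098,.112
    box(c-.0315,c-.0055,y0,y1,.086,.110,W); box(c+.0055,c+.0155,y0,y1,.086,.144,W)
    return L
def overlay(im,d,p,g,b,c,roi,s,fn):
    u0,v0,u1,v1=roi
    a=cv2.resize(np.ascontiguousarray(im[v0:v1,u0:u1,::-1]),None,fx=s,fy=s,interpolation=cv2.INTER_CUBIC)
    raw=a.copy()
    for P,Q in lines(p,g,b,c):
        q=(proj([P,Q],d)-[u0,v0]+.5)*s-.5
        cv2.line(a,*[tuple(int(t) for t in k) for k in q],(0,0,255),1,cv2.LINE_AA)
    cv2.imwrite(fn,a); cv2.imwrite(fn.replace(".png","r.png"),raw)
E
python3 - <<'E'
from ov import *; import pickle
D=pickle.load(open("cams.pkl","rb")); p=np.load("pose.npy")
overlay(D["scene"]["frame"],D["scene"],p,p[3],0,0,(255,165,415,285),5,"pics/ovs.png")
overlay(D["side"]["frame"],D["side"],p,p[3],0,0,(270,220,420,360),4,"pics/ovd.png")
E
```

```text
(no output)
```

View pics/ovs.png

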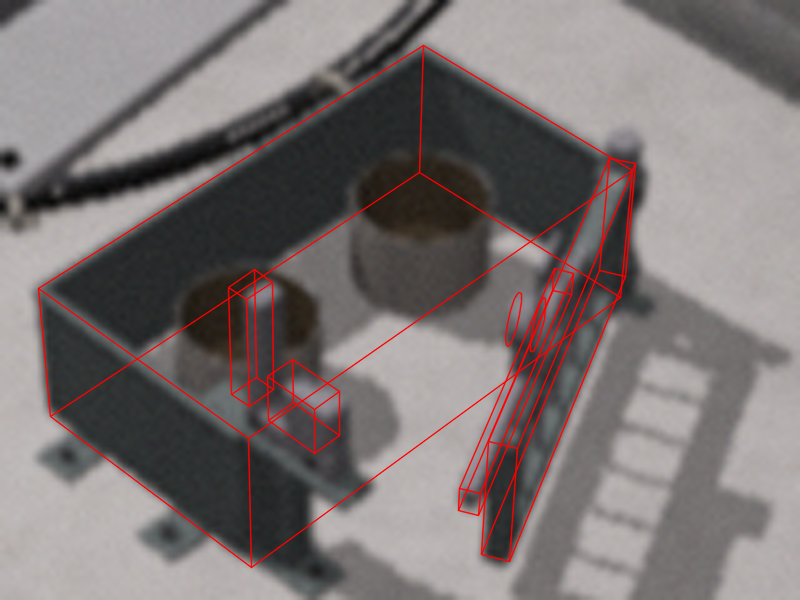

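View pics/ovd.png

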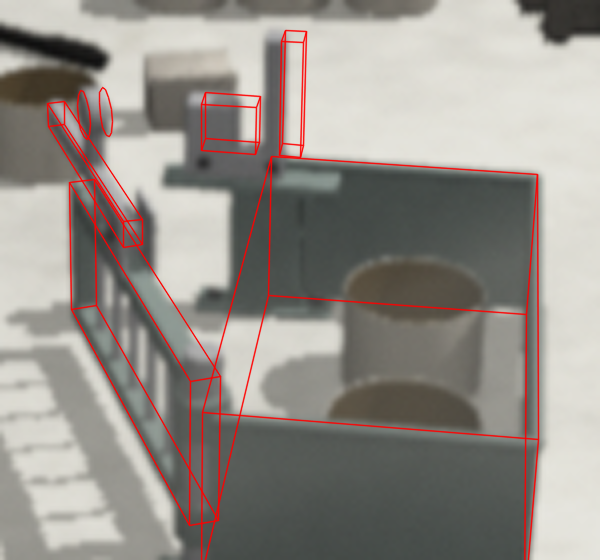

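Run:
```python
from ov import *; import pickle
D=pickle.load(open("cams.pkl","rb")); p=np.load("pose.npy")
ims=[]
for c in(-.007,-.010):
    overlay(D["scene"]["frame"],D["scene"],p,p[3],0,c,(295,210,335,260),10,"pics/a.png")
    overlay(D["side"]["frame"],D["side"],p,p[3],0,c,(305,220,355,270),8,"pics/b.png")
    a=cv2.imread("pics/a.png")[:400];b=cv2.imread("pics/b.png"); ims.append(np.hstack([a,b]))
cv2.imwrite("pics/c1.png",cv2.resize(np.vstack(ims),(750,750)) if 0 else np.vstack(ims)[:, :])
cv2.imwrite("pics/c1.png",cv2.resize(np.vstack(ims),(600,600)))
p4=p
for g in (p[3],):
  for b in(0,.25):
    P=pen2w(p,gate2pen(g,bar(b,[0,.06,.03])))[0]; print("tab",b,P)
print("gate dir yaw (normal)",p[2]+p[3])
```

```text
tab 0 [ 0.49728544 -0.22529382  0.13      ]
tab 0.25 [ 0.50026888 -0.23408896  0.14391161]
gate dir yaw (normal) 0.3270346510644689
```

View pics/c1.png

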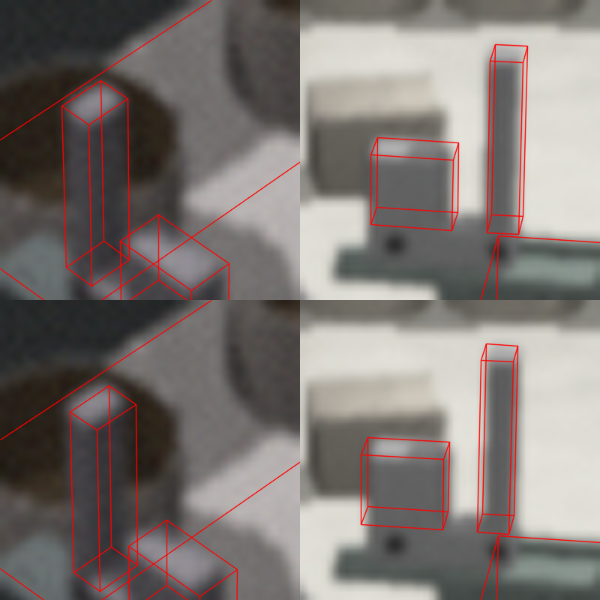

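Both pictures agree on a slot middle at about x = -8 mm in the pen frame; the gate is at 0.452 rad. The catch's setting still has to be felt for. Next I compute the move to a hover over the tab.

```bash
cat > mv.py <<'E'
from h import *; from rig import *
def toolR(yawn): # tool y along normal yaw, z down
    y=np.array([np.cos(yawn),np.sin(yawn),0]); z=np.array([0,0,-1.]); x=np.cross(y,z)
    return np.c_[x,y,z]
def Rs(s): q=s["ee_rot"]; return R.from_quat([q[1],q[2],q[3],q[0]]).as_matrix()
def delta(pos,Rt):
    s=get_state(); R0=Rs(s)
    return R0.T@(np.asarray(pos)-s["position"])*1e3, np.degrees(R.from_matrix(R0.T@Rt).as_rotvec())
def tabpose(p,g,b,dz=0): # world pos & R
    P=pen2w(p,gate2pen(g,bar(b,[0,.06,.03])))[0]+[0,0,dz]
    return P,toolR(p[2]+g)
E
python3 - <<'E'
from mv import *
p=np.load("pose.npy"); P,Rt=tabpose(p,p[3],0,.075)
print(P,delta(P,Rt))
E
```

```text
[ 0.49728544 -0.22529382  0.205     ] (array([ 365.92333669, -169.65753153,   45.06559867]), array([-3.34509148e-02, -3.72381328e-02, -8.52015515e+01]))
```

```bash
python3 -m jog '[18,-8,2,0,0,-4, 55,-25,6,0,0,-12, 100,-46,12,0,0,-22, 150,-69,18,0,0,-32, 200,-92,24,0,0,-42, 250,-115,30,0,0,-52, 300,-139,36,0,0,-62, 340,-158,42,0,0,-72, 360,-167,45,0,0,-81, 366,-170,45,0,0,-85]' 0 20; python3 -m jog '[0,0,0,0,0,0, 0,0,0,0,0,0]'
python3 - <<'E'
from mv import *
s=get_state();p=np.load("pose.npy"); P,Rt=tabpose(p,p[3],0,.075)
print(s["clock"],s["position"],s["contact_force"],delta(P,Rt))
d=get_image("wrist"); cv2.imwrite("pics/w1.png",d["frame"][:,:,::-1])
from ov import overlay
overlay(d["frame"],d,p,p[3],0,-.008,(0,0,640,480),1.2,"pics/w1o.png")
E
```

```text
clock: 1.5
position: [0.4981, -0.2236, 0.2048]
ee_rot: [-0.0, 0.582, 0.813, 0.0]
contact_force: [-0.3, -0.2, -0.4]
width: 0.0851
clock: 1.75
position: [0.497, -0.2255, 0.2053]
ee_rot: [-0.0, 0.584, 0.811, -0.0]
contact_force: [-0.2, 0.2, -0.4]
width: 0.0853
1.75 [ 0.49704094 -0.22545672  0.20529887] [-0.2428791   0.23532245 -0.3968405 ] (array([0.07713103, 0.28358723, 0.29877414]), array([-0.01596512,  0.01101132, -0.27296792]))
```

View pics/w1o.png

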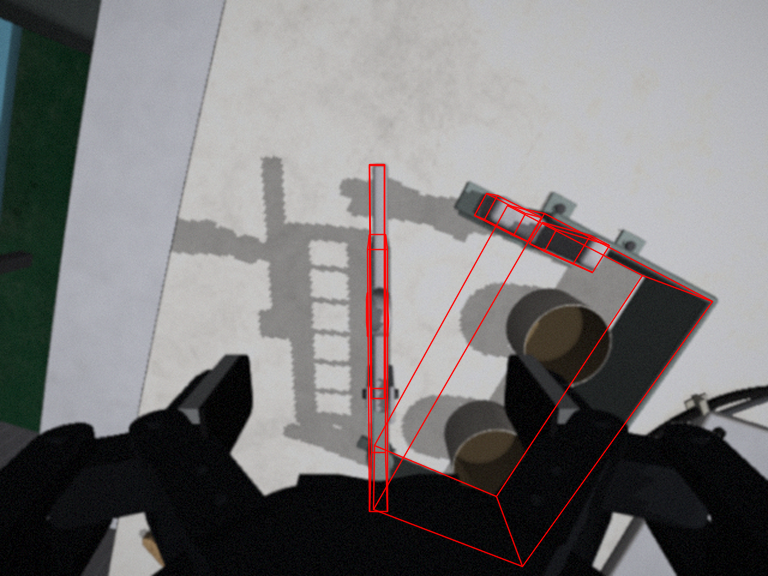

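View pics/w1.png

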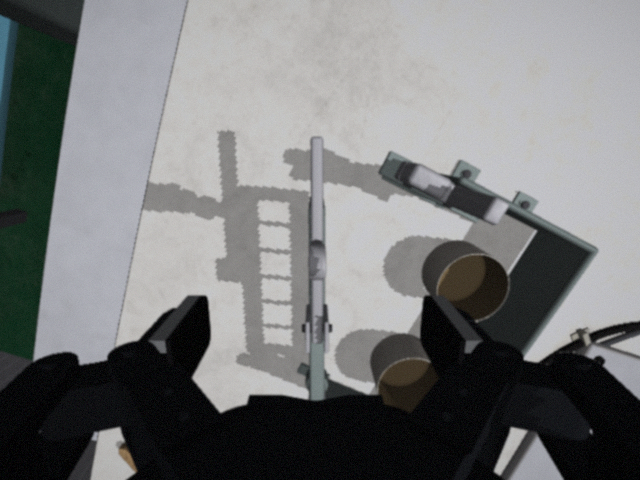

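The wrist picture shows the overlay matching the bar, tab (318,260) and gate within about a pixel. Next I check where the camera body sits, then descend.

Run:
```python
from mv import *
d=get_image("wrist"); s=get_state(); print(Rs(s).T@(campos(d)-s["position"])*1e3)
p=np.load("pose.npy"); P,Rt=tabpose(p,p[3],0,.001); print(delta(P,Rt))
```

```text
[  65.74332576    0.69736781 -125.03331688]
(array([ 0.21496276,  0.40880103, 74.35730355]), array([-0.00559072,  0.00810583, -0.27976612]))
```

```bash
python3 -m jog '[0,0,10,0,0,0, 0,0,25,0,0,0, 0,0,42,0,0,0, 0,0,58,0,0,0, 0,0,69,0,0,0, 0,0.4,73,0,0,-0.3, 0,0.4,74,0,0,-0.3, 0,0.4,74,0,0,-0.3]'; python3 -m jog '[0,0,0,0,0,0, 0,0,0,0,0,0, 0,0,0,0,0,0, 0,0,0,0,0,0]' 0.6
python3 - <<'E'
from mv import *
s=get_state();p=np.load("pose.npy"); P,Rt=tabpose(p,p[3],0,.001)
print(s["clock"],s["position"],s["contact_force"],s["width"],delta(P,Rt))
d=get_image("wrist"); 
from ov import overlay
overlay(d["frame"],d,p,p[3],0,-.008,(160,80,480,320),2.4,"pics/w2.png")
E
```

```text
clock: 2.85
position: [0.498, -0.2253, 0.1317]
ee_rot: [0.001, 0.582, 0.813, -0.0]
contact_force: [0.6, -0.7, 0.7]
width: 0.0853
clock: 3.35
position: [0.4977, -0.2251, 0.1314]
ee_rot: [0.0, 0.582, 0.813, -0.0]
contact_force: [-0.9, -0.1, -0.1]
width: 0.0343
3.35 [ 0.49767579 -0.22506887  0.13138283] [-0.88402737 -0.14103887 -0.05072159] 0.034267172202860484 (array([-0.08680961, -0.44210087,  0.38281575]), array([0.00377108, 0.0110386 , 0.09772096]))
```

View pics/w2r.png

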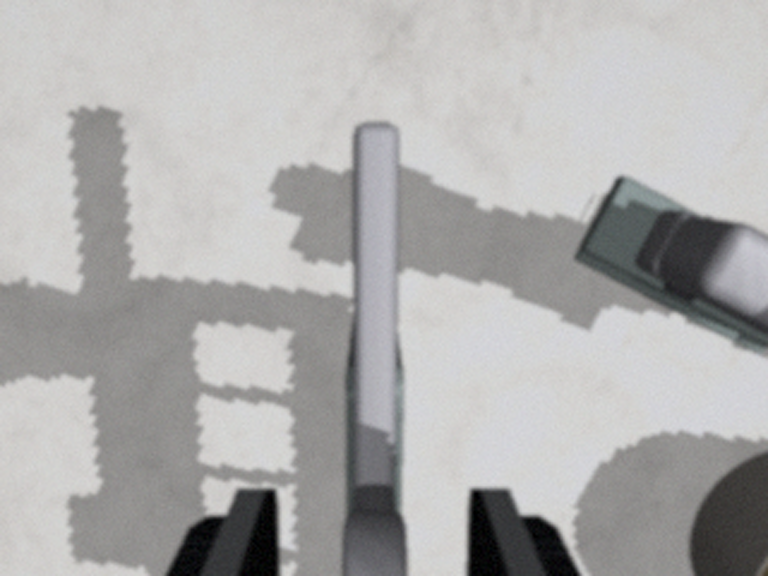

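The tab (375,540) is midway between the fingers, whose inner faces are at columns 278 and 470. Closing gently.

```bash
python3 -m jog '[0,0,0,0,0,0, 0,0,0,0,0,0, 0,0,0,0,0,0, 0,0,0,0,0,0, 0,0,0,0,0,0]' 1 25
python3 - <<'E'
from mv import *
s=get_state(); print(s["clock"],s["position"],s["contact_force"],s["width"])
p=np.load("pose.npy")
P0,R0=tabpose(p,p[3],0,.001)
for b in(.05,.1,.15,.2,.24,.27):
    P,_=tabpose(p,p[3],b,.001); print(b,np.round(R0.T@(P-P0)*1e3,2))
E
```

```text
clock: 4.03
position: [0.4976, -0.2251, 0.1314]
ee_rot: [0.0, 0.582, 0.813, -0.0]
contact_force: [0.3, 0.4, 1.2]
width: 0.0095
4.025 [ 0.49764404 -0.22506331  0.13136098] [0.33892845 0.36323903 1.19524687] 0.009531381897706753
0.05 [-1.57 -0.   -2.96]
0.1 [-3.29 -0.   -5.84]
0.15 [-5.16  0.   -8.63]
0.2 [ -7.16  -0.   -11.32]
0.24 [ -8.85  -0.   -13.4 ]
0.27 [-10.18  -0.   -14.92]
```

```bash
python3 -m jog '[-0.8,0,-1.5,0,0,0, -1.6,0,-3,0,0,0, -3.3,0,-5.8,0,0,0, -5.2,0,-8.6,0,0,0, -7.2,0,-11.3,0,0,0, -8.4,0,-12.8,0,0,0, -9.3,0,-13.9,0,0,0, -9.3,0,-13.9,0,0,0]'
python3 - <<'E'
from mv import *
from ov import overlay
s=get_state(); p=np.load("pose.npy"); print(s["clock"],s["position"],s["contact_force"],s["moment"],s["width"], tabpose(p,p[3],.25,.0014)[0])
d=get_image("side"); overlay(d["frame"],d,p,p[3],.25,-.008,(270,200,420,320),5,"pics/s3.png")
E
```

```text
clock: 5.03
position: [0.5006, -0.2338, 0.1453]
ee_rot: [-0.0, 0.582, 0.813, 0.0]
contact_force: [-1.1, 0.4, -4.6]
width: 0.0095
5.025 [ 0.50055521 -0.23378458  0.1453107 ] [-1.08520476  0.4039228  -4.64833611] [ 0.38130721  0.22238827 -0.0275899 ] 0.009538729747634558 [ 0.50026888 -0.23408896  0.14531161]
```

View pics/s3.png

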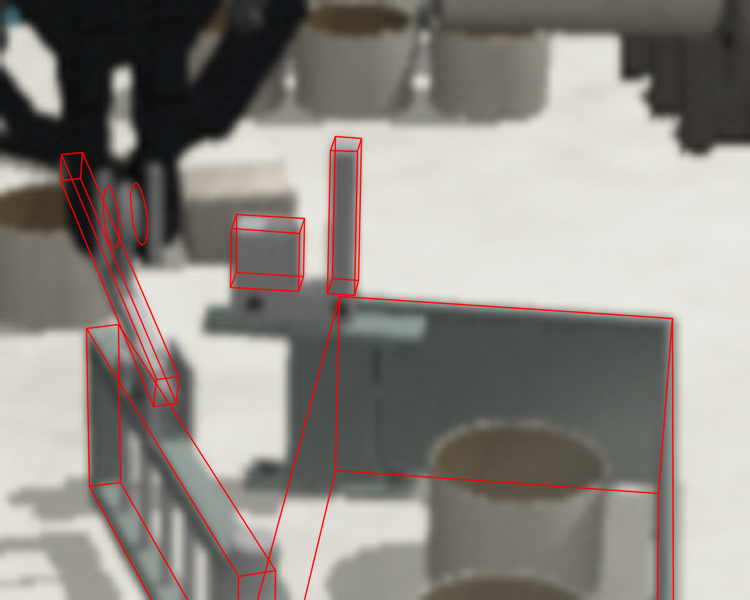

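The bar is raised to about 0.25 rad, clear of the nose. The overlay matches, and the slot estimate looks right. Computing the swing path.

```bash
cat > sw.py <<'E'
from mv import *
import sys
def path(g0,gs,b0,bs):
    p=np.load("pose.npy"); P0,R0=tabpose(p,g0,b0)
    for g,b in zip(gs,bs):
        P,Rt=tabpose(p,g,b); print(round(g,4),round(b,3),np.round(R0.T@(P-P0)*1e3,2),"wz",round(np.degrees(g0-g),2))
E
python3 - <<'E'
from sw import *
path(.452,[.44,.40,.36,.32,.28,.24,.20,.16,.13,.12],.25,[.25]*10)
E
```

```text
0.44 0.25 [-0.01  1.81  0.  ] wz 0.69
0.4 0.25 [-0.2   7.83  0.  ] wz 2.98
0.36 0.25 [-0.64 13.85  0.  ] wz 5.27
0.32 0.25 [-1.31 19.84  0.  ] wz 7.56
0.28 0.25 [-2.22 25.79  0.  ] wz 9.85
0.24 0.25 [-3.37 31.71  0.  ] wz 12.15
0.2 0.25 [-4.76 37.58  0.  ] wz 14.44
0.16 0.25 [-6.38 43.39  0.  ] wz 16.73
0.13 0.25 [-7.75 47.7   0.  ] wz 18.45
0.12 0.25 [-8.23 49.12  0.  ] wz 19.02
```

```bash
python3 -m jog '[0,1.8,0,0,0,0.7, -0.2,7.8,0,0,0,3, -0.6,13.8,0,0,0,5.3, -1.3,19.8,0,0,0,7.6, -2.2,25.8,0,0,0,9.9, -3.4,31.7,0,0,0,12.2, -4.8,37.6,0,0,0,14.4, -6.4,43.4,0,0,0,16.7, -7.8,47.7,0,0,0,18.4, -8.2,49.1,0,0,0,19]'
python3 -m jog '[0,0,0,0,0,0]'
python3 - <<'E'
from mv import *
from ov import overlay
s=get_state(); p=np.load("pose.npy"); print(s["clock"],s["position"],s["contact_force"],s["moment"],s["width"], tabpose(p,.12,.25,.0014)[0])
print("tool-frame force",Rs(s).T@s["contact_force"])
d=get_image("side"); overlay(d["frame"],d,p,.12,.25,-.008,(270,200,420,320),5,"pics/s4.png")
d=get_image("scene"); overlay(d["frame"],d,p,.12,.25,-.008,(255,165,415,285),5,"pics/s4b.png")
E
```

```text
clock: 6.32
position: [0.5501, -0.2258, 0.1453]
ee_rot: [0.0, 0.708, 0.706, -0.0]
contact_force: [-1.0, 0.2, -4.6]
width: 0.0095
clock: 6.45
position: [0.55, -0.2258, 0.1453]
ee_rot: [0.0, 0.708, 0.706, 0.0]
contact_force: [-1.0, 0.5, -4.5]
width: 0.0097
6.45 [ 0.54996848 -0.22582183  0.14527331] [-1.03092401  0.46087205 -4.53221128] [ 0.28615882  0.17657709 -0.15454708] 0.009657509744584646 [ 0.54949463 -0.22610323  0.14531161]
tool-frame force [ 0.4590272  -1.03401277  4.53169483]
```

View pics/s4.png

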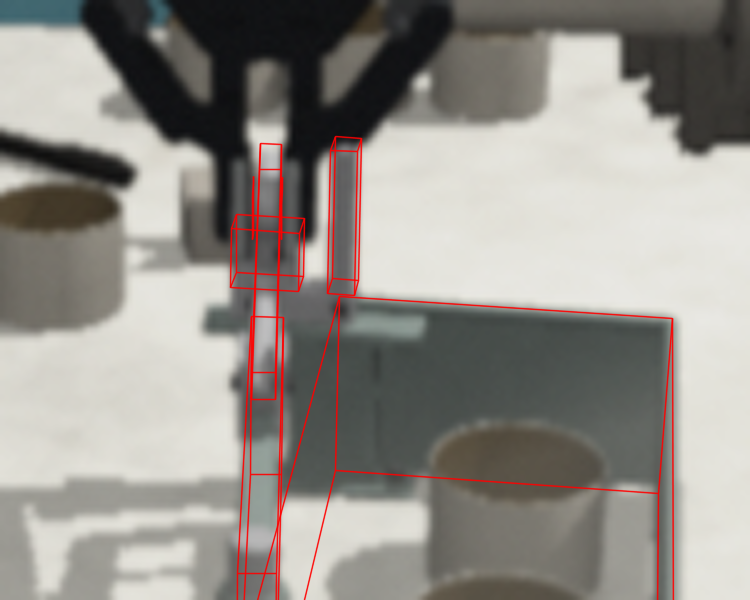

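View pics/s4b.png

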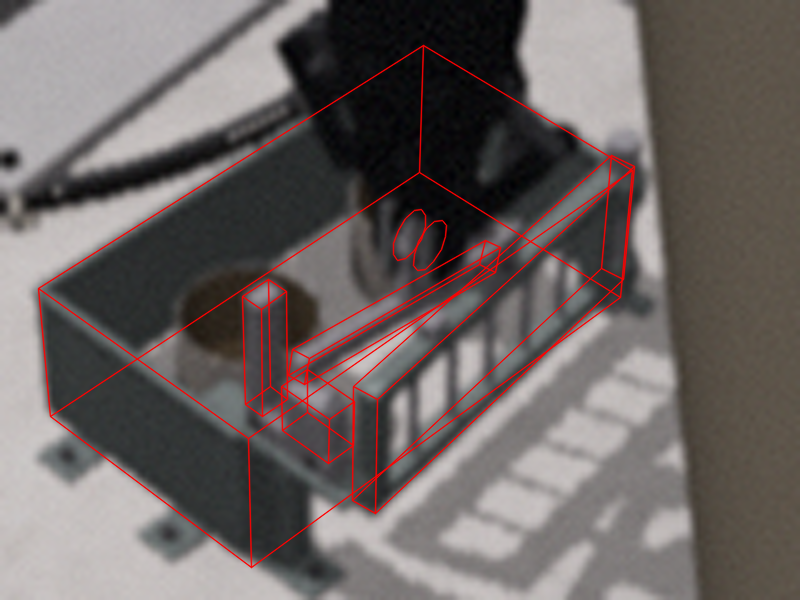

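Clear over the nose, with the bar well short of the back wall. I'll go slowly to g=0.06, then feel in small steps.

```bash
python3 - <<'E'
from sw import *
path(.12,[.10,.08,.06,.05,.045],.25,[.25]*5)
path(.06,[.058-.002*i for i in range(12)],.25,[.25]*12)
E
python3 -m jog '[0,1.5,0,0,0,0.6, 0,3,0,0,0,1.15, -0.1,4.5,0,0,0,1.7, -0.2,6,0,0,0,2.3, -0.2,7.5,0,0,0,2.9, -0.3,9,0,0,0,3.4, -0.3,9,0,0,0,3.4]'
```

```text
0.1 0.25 [-0.03  3.01  0.  ] wz 1.15
0.08 0.25 [-0.12  6.03  0.  ] wz 2.29
0.06 0.25 [-0.27  9.04  0.  ] wz 3.44
0.05 0.25 [-0.37 10.54  0.  ] wz 4.01
0.045 0.25 [-0.42 11.29  0.  ] wz 4.3
0.058 0.25 [-0.   0.3  0. ] wz 0.11
0.056 0.25 [-0.   0.6  0. ] wz 0.23
0.054 0.25 [-0.   0.9  0. ] wz 0.34
0.052 0.25 [-0.    1.21  0.  ] wz 0.46
0.05 0.25 [-0.01  1.51  0.  ] wz 0.57
0.048 0.25 [-0.01  1.81  0.  ] wz 0.69
0.046 0.25 [-0.01  2.11  0.  ] wz 0.8
0.044 0.25 [-0.02  2.41  0.  ] wz 0.92
0.042 0.25 [-0.02  2.71  0.  ] wz 1.03
0.04 0.25 [-0.03  3.01  0.  ] wz 1.15
0.038 0.25 [-0.04  3.32  0.  ] wz 1.26
0.036 0.25 [-0.04  3.62  0.  ] wz 1.38
clock: 7.42
position: [0.559, -0.2262, 0.1452]
ee_rot: [0.0, 0.729, 0.685, 0.0]
contact_force: [-1.0, 0.3, -4.4]
width: 0.0093
```

```bash
python3 -m jog '[0,0.3,0,0,0,0.1, 0,0.6,0,0,0,0.2, 0,0.9,0,0,0,0.3, 0,1.2,0,0,0,0.45, 0,1.5,0,0,0,0.55, 0,1.5,0,0,0,0.55]'
python3 - <<'E'
from mv import *
s=get_state(); print(Rs(s).T@s["contact_force"],s["moment"])
E
python3 -m jog '[0,0.3,0,0,0,0.1, 0,0.6,0,0,0,0.2, 0,0.9,0,0,0,0.35, 0,0.9,0,0,0,0.35]'
python3 - <<'E'
from mv import *
s=get_state(); print(Rs(s).T@s["contact_force"],s["moment"])
E
```

```text
clock: 8.18
position: [0.5603, -0.2262, 0.1452]
ee_rot: [0.0, 0.732, 0.681, -0.0]
contact_force: [-0.5, 0.0, -3.8]
width: 0.0097
[-0.02472052 -0.45109933  3.8210611 ] [ 0.28503135  0.13691405 -0.16142635]
clock: 8.68
position: [0.5612, -0.2263, 0.1452]
ee_rot: [0.0, 0.734, 0.679, 0.0]
contact_force: [-0.1, 0.9, -4.1]
width: 0.0097
[ 0.9018259  -0.160574    4.06329464] [ 0.31341331  0.13966671 -0.15333771]
```

```bash
cat > f.py <<'E'
from mv import *
s=get_state(); print(np.round(Rs(s).T@s["contact_force"],2),np.round(Rs(s).T@s["moment"],3))
E
python3 -m jog '[0,0.3,0,0,0,0.1, 0,0.6,0,0,0,0.2, 0,0.6,0,0,0,0.2]'; python3 f.py
python3 -m jog '[0,0.3,0,0,0,0.1, 0,0.6,0,0,0,0.2, 0,0.6,0,0,0,0.2]'; python3 f.py
```

```text
clock: 9.05
position: [0.5618, -0.2263, 0.1452]
ee_rot: [0.0, 0.735, 0.678, -0.0]
contact_force: [-0.3, 1.1, -4.5]
width: 0.0094
[ 1.05 -0.37  4.51] [0.167 0.251 0.198]
clock: 9.43
position: [0.5624, -0.2264, 0.1452]
ee_rot: [0.0, 0.736, 0.676, -0.0]
contact_force: [-0.6, 1.0, -4.5]
width: 0.0091
[ 0.91 -0.71  4.52] [0.212 0.226 0.198]
```

```bash
python3 -m jog '[0,0.2,0,0,0,0.08, 0,0.4,0,0,0,0.15, 0,0.4,0,0,0,0.15]'; python3 f.py
python3 - <<'E'
from mv import *
from ov import overlay
p=np.load("pose.npy"); d=get_image("wrist"); overlay(d["frame"],d,p,.034,.25,-.008,(280,60,440,180),5,"pics/w5.png")
d=get_image("scene"); overlay(d["frame"],d,p,.034,.25,-.008,(295,210,345,260),10,"pics/s5.png")
E
```

```text
clock: 9.8
position: [0.5628, -0.2264, 0.1452]
ee_rot: [0.0, 0.737, 0.675, -0.0]
contact_force: [-2.2, 1.3, -3.9]
width: 0.0097
[ 1.08 -2.31  3.91] [0.247 0.188 0.22 ]
```

View pics/w5r.png

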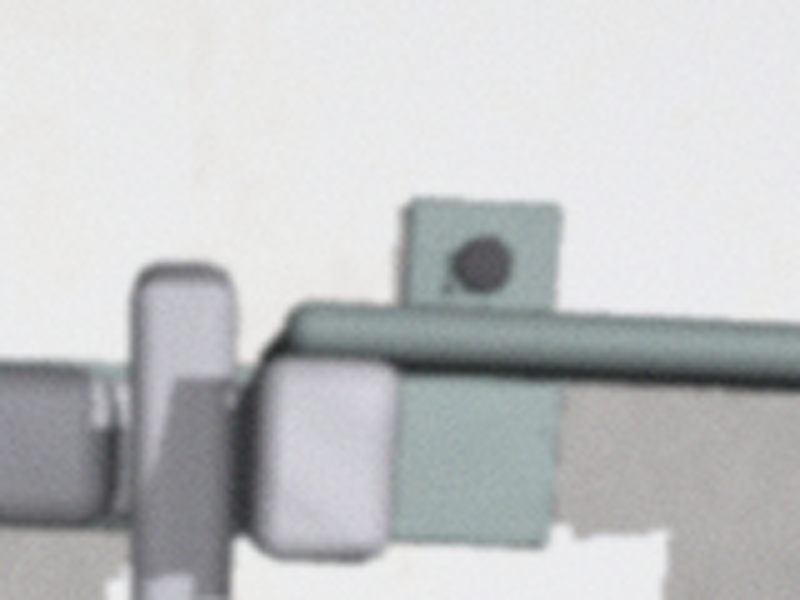

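View pics/s5.png

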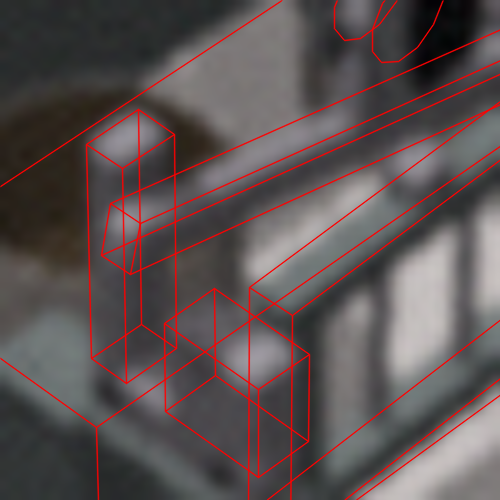

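The force has stepped from -0.5 to -2.3 N, and the wrist view shows the bar's right edge (232,450) at the back wall's lower face. One more small step should confirm contact.

```bash
python3 -m jog '[0,0.2,0,0,0,0.07, 0,0.2,0,0,0,0.07, 0,0.2,0,0,0,0.07]'; python3 f.py
```

```text
clock: 10.28
position: [0.563, -0.2264, 0.1452]
ee_rot: [0.0, 0.738, 0.675, -0.0]
contact_force: [-0.5, 0.4, -3.9]
width: 0.0091
[ 0.35 -0.51  3.91] [0.213 0.217 0.113]
```

Back to -0.5 N, so that was noise. I'll continue feeling.

```bash
python3 -m jog '[0,0.2,0,0,0,0.07, 0,0.2,0,0,0,0.07, 0,0.2,0,0,0,0.07]'; python3 f.py
python3 -m jog '[0,0,0,0,0,0]'; python3 f.py
```

```text
clock: 10.65
position: [0.5632, -0.2264, 0.1452]
ee_rot: [0.0, 0.738, 0.675, -0.0]
contact_force: [-0.7, 0.7, -4.4]
width: 0.009
[ 0.59 -0.79  4.38] [0.202 0.263 0.146]
clock: 10.78
position: [0.5632, -0.2264, 0.1452]
ee_rot: [0.0, 0.738, 0.675, -0.0]
contact_force: [-0.4, 0.0, -5.1]
width: 0.0096
[-0.01 -0.44  5.12] [0.152 0.175 0.142]
```

```bash
python3 -m jog '[0,0.3,0,0,0,0.11, 0,0.3,0,0,0,0.11, 0,0.3,0,0,0,0.11]'; python3 f.py
python3 -m jog '[0,0,0,0,0,0]'; python3 f.py
```

```text
clock: 11.15
position: [0.5633, -0.2264, 0.1452]
ee_rot: [-0.0, 0.739, 0.674, -0.0]
contact_force: [-2.1, -0.6, -2.9]
width: 0.0096
[-0.77 -2.    2.88] [0.338 0.106 0.108]
clock: 11.28
position: [0.5633, -0.2264, 0.1452]
ee_rot: [-0.0, 0.739, 0.674, -0.0]
contact_force: [-2.2, 0.3, -3.8]
width: 0.0095
[ 0.13 -2.2   3.76] [0.282 0.143 0.183]
```

```bash
python3 -m jog '[0,0.2,0,0,0,0.07, 0,0.2,0,0,0,0.07, 0,0.2,0,0,0,0.07]'; python3 f.py
python3 -m jog '[0,0,0,0,0,0]'; python3 f.py
python3 - <<'E'
from mv import *
from ov import overlay
p=np.load("pose.npy"); d=get_image("wrist"); overlay(d["frame"],d,p,.029,.25,-.008,(280,60,440,180),5,"pics/w6.png")
s=get_state()
# g from tcp
P=s["position"]; H=pen2w(p,[0,-.11,0])[0]; v=P-H; print("g",-(np.arctan2(v[1],v[0])-np.pi/2)*-1-p[2], "yaw g",np.arctan2(Rs(s)[1,1],Rs(s)[0,1])-p[2])
E
```

```text
clock: 11.65
position: [0.5633, -0.2264, 0.1452]
ee_rot: [-0.0, 0.739, 0.673, -0.0]
contact_force: [-3.8, 0.3, -3.1]
width: 0.0095
[-0.03 -3.84  3.14] [0.487 0.146 0.18 ]
clock: 11.78
position: [0.5634, -0.2264, 0.1452]
ee_rot: [-0.0, 0.739, 0.673, -0.0]
contact_force: [-3.9, -0.1, -4.0]
width: 0.0096
[-0.48 -3.89  4.05] [0.541 0.113 0.088]
g 0.028164933277525728 yaw g 0.03237401740515927
```

View pics/w6.png

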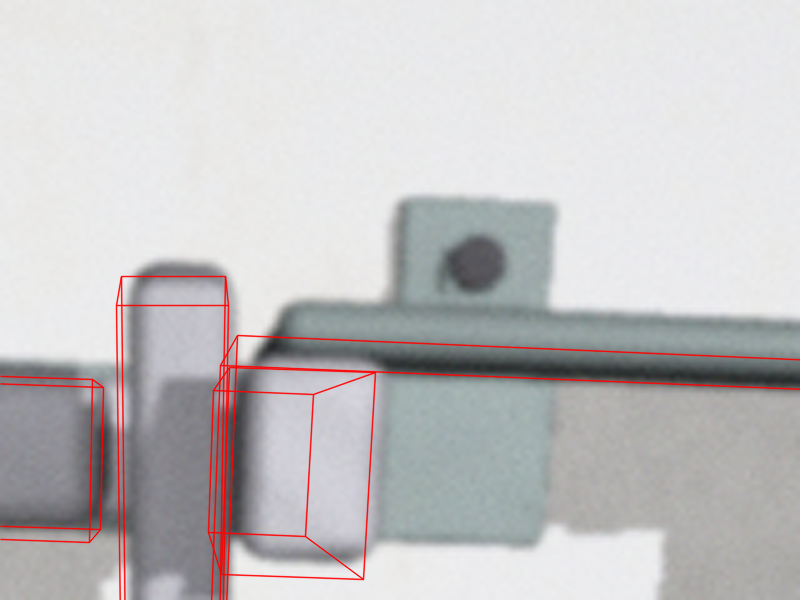

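Contact confirmed: the tool stopped advancing at x=0.5633 and the force grew steadily to -3.9 N, about 2.5 N at the catch. I'll ease back about 0.5 mm and lower along the bar's arc.

```bash
python3 - <<'E'
from sw import *
path(.029,[.029]*6,.25,[.24,.2,.15,.1,.05,.005])
E
python3 -m jog '[0,-0.5,0,0,0,-0.1, 0.4,-0.6,0.5,0,0,-0.1, 2.2,-0.6,2.6,0,0,-0.1, 2.2,-0.6,2.6,0,0,-0.1]'; python3 f.py
```

```text
0.029 0.24 [0.44 0.   0.51] wz 0.0
0.029 0.2 [2.13 0.   2.59] wz 0.0
0.029 0.15 [4.13 0.   5.28] wz 0.0
0.029 0.1 [5.99 0.   8.07] wz 0.0
0.029 0.05 [ 7.71  0.   10.95] wz 0.0
0.029 0.005 [ 9.14  0.   13.61] wz 0.0
clock: 12.32
position: [0.5635, -0.2254, 0.1439]
ee_rot: [0.002, 0.738, 0.674, -0.001]
contact_force: [-4.1, -1.4, 2.5]
width: 0.0092
[-1.8  -3.99 -2.45] [ 0.813 -0.614  0.048]
```

```bash
python3 -m jog '[0,0,0,0,0,0, 0,0,0,0,0,0]'; python3 f.py
python3 - <<'E'
from mv import *
from ov import overlay
p=np.load("pose.npy"); d=get_image("wrist"); overlay(d["frame"],d,p,.029,.2,-.008,(280,60,440,180),5,"pics/w7.png")
d=get_image("scene"); overlay(d["frame"],d,p,.029,.2,-.008,(295,200,375,260),10,"pics/s7.png")
E
```

```text
clock: 12.58
position: [0.5634, -0.2254, 0.1439]
ee_rot: [0.002, 0.738, 0.674, -0.001]
contact_force: [-5.2, -1.7, 3.2]
width: 0.0095
[-2.22 -5.   -3.19] [ 0.8   -0.648  0.141]
```

View pics/w7r.png

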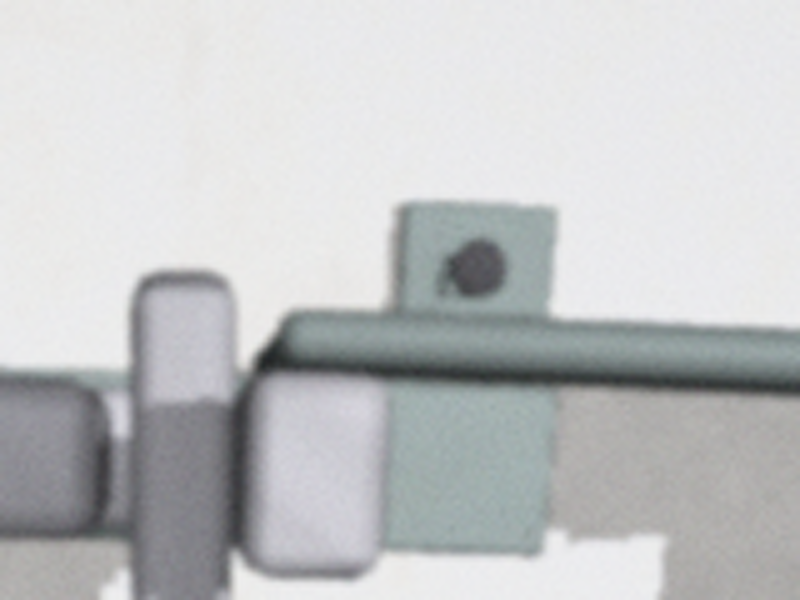

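View pics/s7.png

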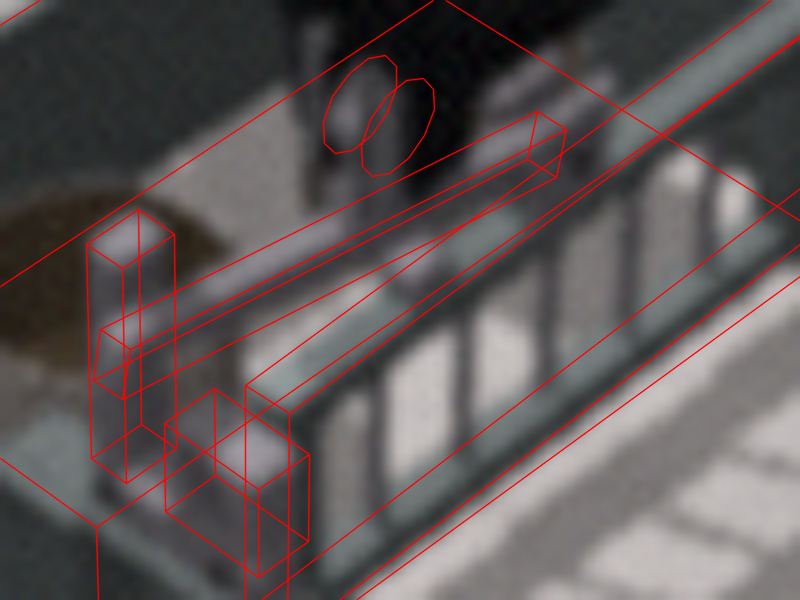

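The bar is above the slot with its right edge at the wall (column 235) and clear of the nose (110). The vertical force reversal looks like pinch friction of the tab, with its coupling pushing the bar on the wall. I'll back off a little more and recheck.

```bash
python3 -m jog '[0,-0.3,0,0,0,0, 0,-0.6,0,0,0,0, 0,-0.6,0,0,0,0]'; python3 f.py;  python3 -m jog '[0,0,0,0,0,0]'; python3 f.py
```

```text
clock: 13.05
position: [0.5635, -0.225, 0.1435]
ee_rot: [0.002, 0.739, 0.674, 0.0]
contact_force: [-2.8, -2.1, 4.3]
width: 0.0089
[-2.37 -2.6  -4.34] [ 0.509 -0.747  0.165]
clock: 13.18
position: [0.5635, -0.2246, 0.143]
ee_rot: [0.001, 0.739, 0.674, 0.0]
contact_force: [-1.4, -2.5, 3.1]
width: 0.01
[-2.65 -1.2  -3.07] [ 0.333 -0.759  0.114]
```

```bash
python3 -m jog '[0.8,-0.2,1,0,0,0, 1.6,-0.3,2.2,0,0,0, 2.4,-0.3,3.3,0,0,0, 3.2,-0.3,4.4,0,0,0, 3.9,-0.3,5.5,0,0,0, 3.9,-0.3,5.5,0,0,0]'; python3 f.py
```

```text
clock: 13.92
position: [0.5629, -0.22, 0.1371]
ee_rot: [0.0, 0.739, 0.674, 0.0]
contact_force: [-0.3, -0.5, 1.5]
width: 0.0096
[-0.54 -0.24 -1.47] [-0.041 -0.412  0.034]
```

```bash
python3 -m jog '[0.8,0,1.3,0,0,0, 1.6,0,2.6,0,0,0, 2.3,0,3.9,0,0,0, 2.9,0,4.9,0,0,0, 3.2,0,5.6,0,0,0, 3.2,0,5.6,0,0,0]'; python3 f.py
python3 - <<'E'
from mv import *
from ov import overlay
p=np.load("pose.npy"); d=get_image("wrist"); overlay(d["frame"],d,p,.029,.0,-.008,(280,60,440,180),5,"pics/w8.png")
d=get_image("scene"); overlay(d["frame"],d,p,.029,.0,-.008,(295,200,375,260),10,"pics/s8.png")
E
```

```text
clock: 14.68
position: [0.5632, -0.217, 0.1318]
ee_rot: [0.0, 0.739, 0.674, 0.0]
contact_force: [0.9, 0.4, 6.1]
width: 0.0092
[ 0.52  0.88 -6.13] [-0.045 -0.226 -0.013]
```

View pics/w8r.png

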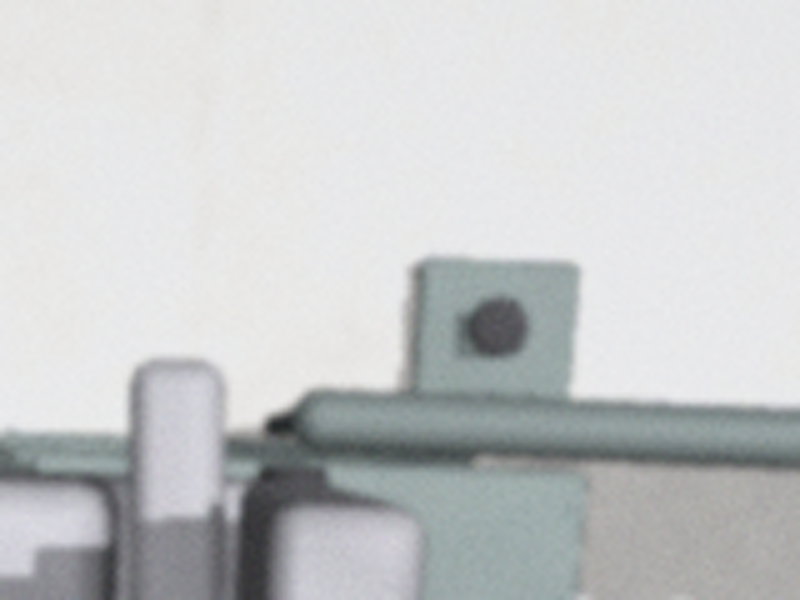

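View pics/s8.png

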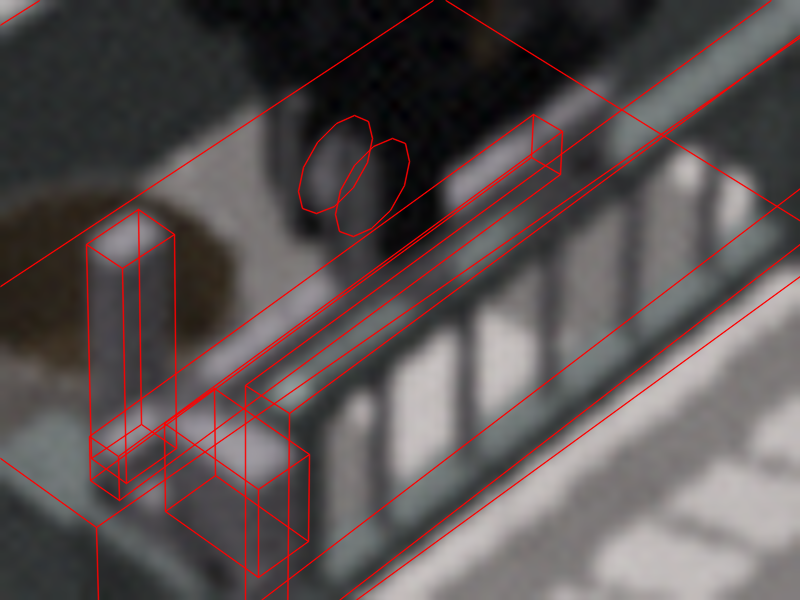

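The bar is level in the slot: in the scene view its tip lies behind the nose at (130,440), and the wrist view shows it between nose and wall. I'll relieve the light downward push and let go.

```bash
python3 -m jog '[0,0,-0.6,0,0,0, 0,0,-0.6,0,0,0, 0,0,-0.6,0,0,0]'; python3 f.py
python3 -m jog '[0,0,0,0,0,0, 0,0,0,0,0,0, 0,0,0,0,0,0, 0,0,0,0,0,0, 0,0,0,0,0,0]' 0.4; python3 f.py
```

```text
clock: 15.15
position: [0.563, -0.217, 0.1319]
ee_rot: [-0.0, 0.739, 0.674, -0.0]
contact_force: [0.6, 0.3, 2.8]
width: 0.0094
[ 0.4   0.61 -2.79] [-0.046 -0.258 -0.05 ]
clock: 15.78
position: [0.563, -0.217, 0.132]
ee_rot: [-0.0, 0.739, 0.674, -0.0]
contact_force: [-0.2, 0.1, -0.1]
width: 0.0513
[ 0.08 -0.25  0.08] [-0.003 -0.005 -0.002]
```

Released, forces at zero. Rise straight up.

```bash
python3 -m jog '[0,0,-3,0,0,0, 0,0,-10,0,0,0, 0,0,-22,0,0,0, 0,0,-40,0,0,0, 0,0,-60,0,0,0, 0,0,-80,0,0,0, 0,0,-100,0,0,0, 0,0,-115,0,0,0, 0,0,-120,0,0,0, 0,0,-120,0,0,0]'; python3 f.py
python3 - <<'E'
from mv import *
from ov import overlay
p=np.load("pose.npy")
d=get_image("wrist"); overlay(d["frame"],d,p,.029,.0,-.008,(200,100,520,340),2.4,"pics/w9.png")
d=get_image("scene"); overlay(d["frame"],d,p,.029,.0,-.008,(255,165,415,285),5,"pics/s9.png")
d=get_image("side"); overlay(d["frame"],d,p,.029,.0,-.008,(270,200,420,320),5,"pics/d9.png")
E
```

```text
clock: 17.02
position: [0.563, -0.2171, 0.2522]
ee_rot: [0.0, 0.739, 0.674, 0.0]
contact_force: [0.9, -0.4, 0.4]
width: 0.0511
[-0.32  0.89 -0.39] [0.033 0.023 0.009]
```

View pics/w9r.png

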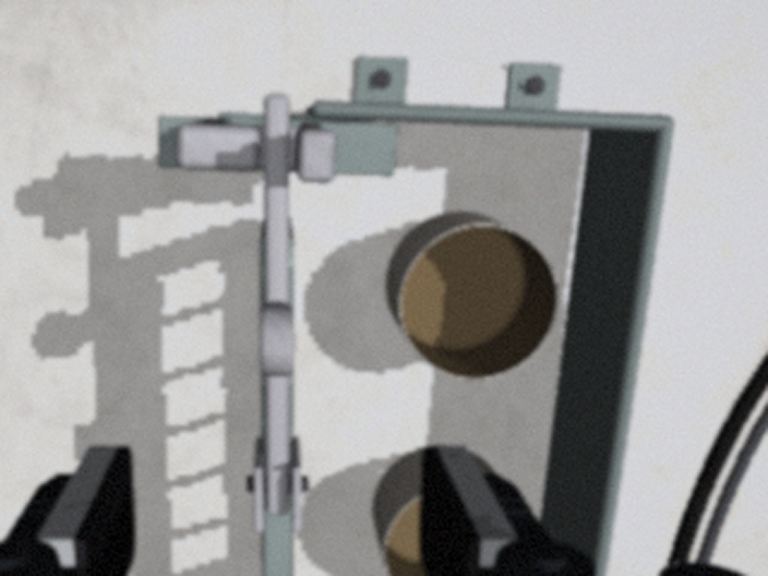

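View pics/s9.png

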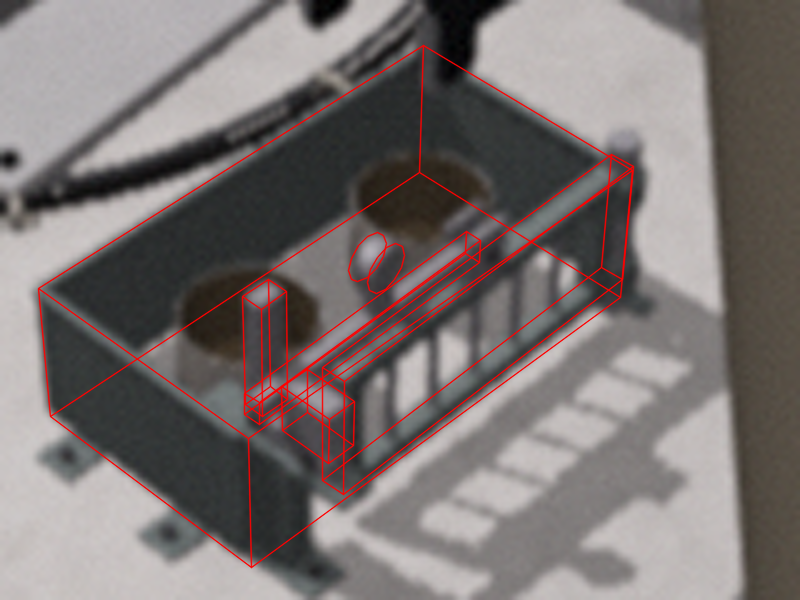

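View pics/d9.png

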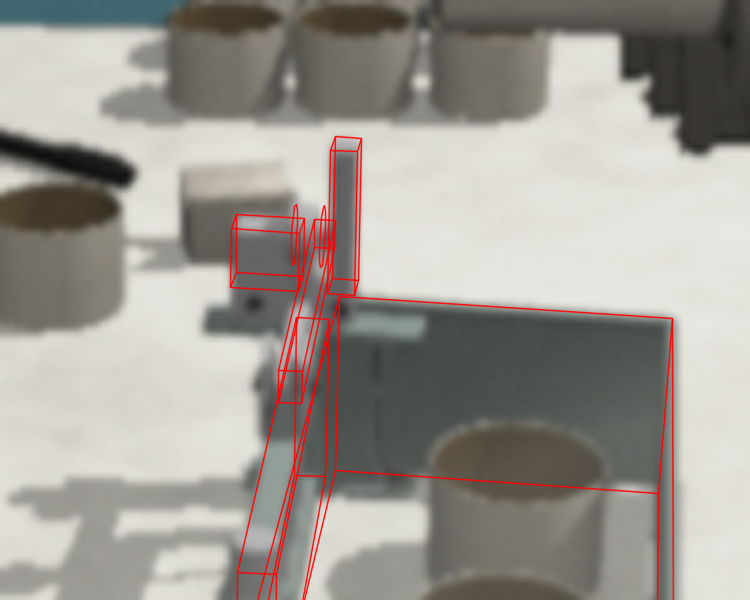

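Run:
```python
import cv2,numpy as np
a=cv2.imread("pics/d9r.png")[150:600,150:450]; b=cv2.imread("pics/w9.png")[60:510,150:600]
cv2.imwrite("pics/m9.png",np.hstack([a,b]))
```

```text
(no output)
```

View pics/m9.png

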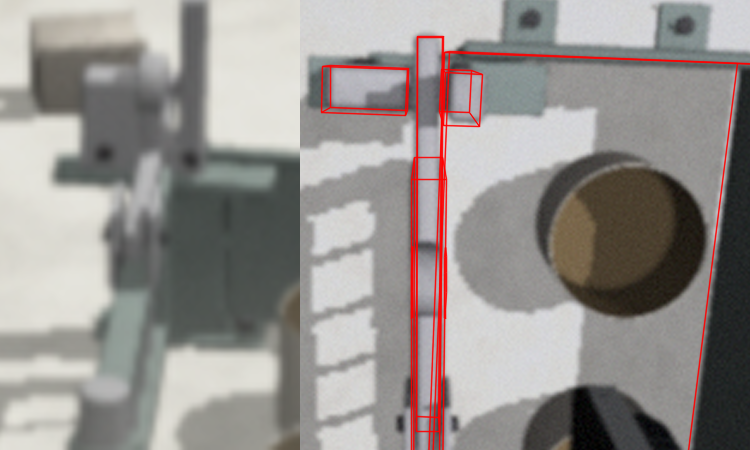

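The bar lies level in the slot: in the wrist view it's between the nose and the back wall, and in the side view the tab sits at (155,75) between them. The cups are unmoved and the gripper is 120 mm clear. Handing in.

```bash
python3 -m jog '[0,0,0,0,0,0, 0,0,0,0,0,0]'; python3 -c "
from rig import *
print(sign_off())"
```

```text
clock: 17.42
position: [0.5629, -0.217, 0.2517]
ee_rot: [-0.0, 0.739, 0.674, -0.0]
contact_force: [-0.1, -0.5, 0.3]
width: 0.0516
the job is handed in; nothing more can be done
None
```

The gate is shut and latched, and I handed the job in at 17.4 s of the 67 s allowed; sign-off gives no verdict.

**What I did:**
- **Lift and swing:** I pinched the tab, raised the bar to about 0.25 rad and swung the gate from 0.45 rad over the nose.
- **Feeling the wall:** I stepped forward in 0.2–0.3 mm moves until the force rose steadily to about 4 N at the wrist, roughly 2.5 N at the catch. The gate was then at about 0.03 rad.
- **Drop and release:** I backed off slightly, lowered the bar into the slot, let go and rose 120 mm clear.

**Last checks:**
- The wrist and scene pictures show the bar level between the nose and the back wall, and both pen cups where they were.
- The tab was at its original level height, within 0.5 mm, before release. The wrist forces fell to about zero once the fingers opened.

**What disagreed:**
- One 2.3 N reading just before contact was noise.
- When I began lowering, friction of the pinched tab pressed the bar on the wall until I backed off further. The wrist read about 5 N across the bar, an estimated 3–4 N at the catch.
- In the side view the model outline sat a few millimetres off the gate near the pivot. The other two views matched to about 1 mm.

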